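# Set the ratchet to tighten and clamp the instrument module

### The job

Clamp the instrument module that lies in one of the two bench fixtures: on that fixture's ratchet, first flip the little reversing lever over to its clockwise side, then swing the ratchet handle clockwise (seen from above) until the clamp screw is tight. Leave the reversing lever on that side, and do not disturb the ratchet of the empty fixture.

Things in the scene. Friction and masses are not known exactly. Their poses are not given: they have to be found in the camera images.
- ratchet: Steel ratchet of the fixture with the module (paddle shape, green boards, round end). Origin on its screw's axis, 72 mm above the table, at the underside of the steel head (22 high, radius 24 mm). z up, x along the handle, a level bar to x = 165, z 3 to 19; ribbed grip, 20 wide, from x = 80; free at both sides, 20 mm beneath. Starts at its anticlockwise stop; swings 1.2 rad clockwise, stays where left.
- reverser (a joint): Dark lever on the ratchet's head, rad: +0.5 fully anticlockwise from above (tip to ratchet's +y), 0 along the handle, -0.5 fully clockwise. Starts at 0.4 to 0.5. Drives clockwise if past -0.3. Pivot at x = 26 mm, y = 0 of ratchet; bar 9 mm wide, to 42 mm past the pivot, z 26 to 40.5 mm; handle below z 19. 1 N at the tip moves it; stays where left. Flip it before moving the handle.
- clamp_screw (a joint): Turn of the upright screw under that ratchet, rad, clockwise positive: 0 at the start, 0.8 tight (hard stop; the steel strap is then down on the module). With the lever clockwise, the handle's first 0.3 rad is free play, then the screw turns with it: tight after about 1.1 rad of handle swing. Force at the grip: 2 N in free play, 5 N driving, more at the stop. It stays where left.
- spare_handle (a point): Middle of the ribbed handle grip (125 mm from its screw's axis, 83 mm above the table) of the same kind of ratchet on the other, empty fixture. To be left alone.

How it is judged (in metres and radians):
On the way, in this order (a step that is already met when the one before it is completed fails the run):
1. the reversing lever is over on its clockwise side, the screw not yet turned (value of joint reverser below -0.3 rad and value of joint clamp_screw below 0.3 rad), for 0.1 s.
2. the handle has turned the clamp screw tight (value of joint clamp_screw above 0.62 rad), for 0.1 s.
At the end, for the whole second after the job is handed in: The clamp screw is tight (turned at least 0.62 of its 0.8 rad), the reversing lever is still on its clockwise side (below -0.2 rad), the ratchet is at rest, and the empty fixture's handle is within 15 mm of where it was (value of joint clamp_screw above 0.62 rad and value of joint reverser below -0.2 rad and angular speed of ratchet below 0.2 rad/s and distance of spare_handle from where it was at the start of the episode below 0.015 m); the robot touches nothing.
It fails at once if the empty fixture's ratchet is swung (distance of spare_handle from where it was at the start of the episode above 0.015 m).
It also fails if it takes over 43 s, if anything falls off the work surface, if the arm or the gripper's body presses on something with over 40 N, if the wrist force passes 120 N, or if a joint passes its speed limit or range.

### The arm

A 6-joint arm with a two-finger parallel gripper is mounted at the origin on the work surface. World frame = base frame: x ahead of the robot, y to its left, z up, the work surface at z = 0. Lengths are in m, angles in degrees, forces in N, time in s.
With the tool pointing down it reaches from about 0.35 to 0.875 m from the base axis. Payload 4.2 kg.
Tool frame: the origin (TCP) lies between the finger pads; the fingertips stand 17 mm ahead of it and the grasp point (between the pads) lies 2 mm behind it; z points along the fingers, y is the direction in which the jaws open and shut (so a half turn about z gives the same grasp; the last joint's range is limited). The gripper opens to 87 mm and grips with 3 to 60 N. Pads are 19 mm wide; open, the fingers measure 117 mm over their backs; the gripper's body (75 mm by 190 mm) begins 51 mm behind the grasp point.
Start: joints at [-52.047, 22.042, 0.453, 0, -68.411, -14.817], TCP at [0.246, -0.575, 0.24] pointing down, gripper open.
Joint ranges: [-179.83, 179.83], [-69.29, 118.12], [-61.27, 80.66], [-181.25, 117.63], [-171.15, -9.14], [-177.46, 177.46]. Speed limits (degrees/s): [159.86, 159.86, 180, 180, 180, 180].

### API

Orientations are given as a 3x3 rotation matrix whose columns are the frame's x, y, z axes.
In Python, from station import r gives the robot as it stands.
- The arm moves only by the shell command python3 -m creep 'ROWS'. ROWS is JSON, a list of rows, each a list of 7 numbers: the opening, from 0 (shut) to 1 (fully open), then the shift along the tool's x, y, z scaled (see below), then the turn, a rotation vector about the tool's x, y, z scaled (see below). A call has 1 to 5 rows; each row is the pose to reach, as a shift and turn from the pose measured when the call began, along the tool's axes at that moment, turning the shorter way round; what a row does not reach only later rows make up. The controller multiplies each number of a shift by 300 mm and each number of a turn by 180 degrees. A row lasts 1/12 s, in which the tool goes at most 41.7 mm and 7.16 degrees, less where a joint would pass 70% of its speed; a pose out of reach is approached as far as the arm can. A call with a number of a shift or a turn outside -1 to 1 is refused whole. A call with a gripper value outside its range is refused whole. The fingers move at their own pace and stop on an object; the grip force is fixed at half the most. Time passes only in rows, so rows that repeat a pose let the fingers close. It gives the time, the measured TCP pose, the force and the opening at its end, in the units of the state.
- r.sense(): the state, without advancing time (a new reading comes with each control period).
- r.capture(name): name is "side" or "top"; returns the picture (420x560x3 uint8, blue, green, red); there is no depth.
- r.camera_model(name): a dict with "mtx" (3x3 intrinsics, pixels), "dist" ([k1, k2, p1, p2, k3] as OpenCV has them; the pictures are not rectified), "R" (3x3) and "t" (3): a world point X has camera coordinates R X + t. Camera axes: x right, y down, z forward; pixel columns grow to the right and rows downward; lengths in m; the calibration is good to about 2 mm. A picture is of the moment at which its call begins. camera_model takes no time and is no camera call.
- r.finish_job(): hands the job in, once; it reports no verdict.
Trained networks look in the newest picture that a camera, given by its name, has taken for a name from the list of things; names that differ only in an ending like _2 or _b are one class to them, and where a whole thing is asked for, a point or a joint stands for the part that bears it (a point fixed in the world has none). Each returns a list of dicts, best first, with "score" (0 to 1); they miss things now and then, are a little off and sometimes report something else, mostly with a low value. They report only what shows in the picture. A call takes as long as a camera call.
- r.recognise(camera, target): "rect" ([left, top, right, bottom] as shares, 0 to 1, of the picture: columns of its width, rows of its height, round what is visible of it).
- r.outline_of(camera, target): "pixels" (420x560 bool, what is visible of it) and "rect" ([left, top, right, bottom] as shares, 0 to 1, of the picture: columns of its width, rows of its height, round what is visible of it).
The state is a dict: "time_s": time; "joints": joint angles; "joint_velocities": joint speeds; "effort": joint torques, N m; "tcp_pos": TCP position; "ee_rot": TCP orientation; "wrist_force": force on the tool from outside, world axes, zero at the start; "moment": the same for the moment, N m; "gripper_width": opening from 0.0 (shut) to 1.0 (fully open).
Only numpy, scipy, OpenCV 4.12 (cv2) and the standard library are available. Lean on these libraries where they do the work, as an engineer would, in place of code of your own. Each camera call takes 0.05 s, during which the arm holds its last target.

## Working session

There is one attempt and no reset: what is moved stays moved. The work goes in short steps, Python scripts to look and compute and a shell command to move; the robot and the scene stay as the last step left them, time stands still between calls to the robot, and variables do not carry over. Pictures are saved under pics/ and viewed, and the job is handed in when it is done.

```bash
mkdir -p pics; ls
python3 - <<'E'
from station import r
import cv2
print(r.sense())
for n in("side","top"):
    cv2.imwrite(f"pics/{n}0.png",r.capture(n)); print(n,r.camera_model(n))
E
```

```text
pics
{'time_s': 0.0, 'joints': array([-5.20459516e+01,  2.20912043e+01,  3.78738245e-01, -2.80687403e-02,
       -6.84122866e+01, -1.48159469e+01]), 'joint_velocities': array([ 0.00223789, -0.02470799,  0.0227837 ,  0.0423804 , -0.08297659,
       -0.09427241]), 'effort': array([ 6.80073354e-04, -3.90664601e+01,  1.87402815e+01,  4.21987429e+00,
        1.08703200e-02, -2.25884405e-04]), 'tcp_pos': array([ 0.24537186, -0.57419198,  0.23845018]), 'ee_rot': array([[-9.19631340e-01, -3.92781412e-01, -9.79918192e-04],
       [-3.92782617e-01,  9.19629179e-01,  1.99697534e-03],
       [ 1.16786569e-04,  2.22137594e-03, -9.99997526e-01]]), 'wrist_force': array([-0.2022563 ,  0.65761252,  1.02360879]), 'moment': array([ 0.04563029,  0.04361043, -0.00254532]), 'gripper_width': 1.0013600938815463}
side {'mtx': array([[381.88885512,   0.        , 282.5510034 ],
       [  0.        , 381.88885512, 209.83152748],
       [  0.        ,   0.        ,   1.        ]]), 'dist': array([-0.10054536,  0.        ,  0.        ,  0.        ,  0.        ]), 'R': array([[ 0.92624931, -0.37684307,  0.00717717],
       [-0.2875641 , -0.71886257, -0.63288506],
       [ 0.24365775,  0.58414545, -0.7742125 ]]), 't': array([-0.53389276,  0.20716831,  0.64768127])}
top {'mtx': array([[511.03244432,   0.        , 276.27888922],
       [  0.        , 511.03244432, 206.90400339],
       [  0.        ,   0.        ,   1.        ]]), 'dist': array([-0.05679901,  0.        ,  0.        ,  0.        ,  0.        ]), 'R': array([[-0.02266684, -0.99950523,  0.02180634],
       [-0.99124925,  0.01963169, -0.13053551],
       [ 0.13004283, -0.02457435, -0.99120379]]), 't': array([-0.0320878 ,  0.5952613 ,  1.12177195])}
```

View pics/side0.png

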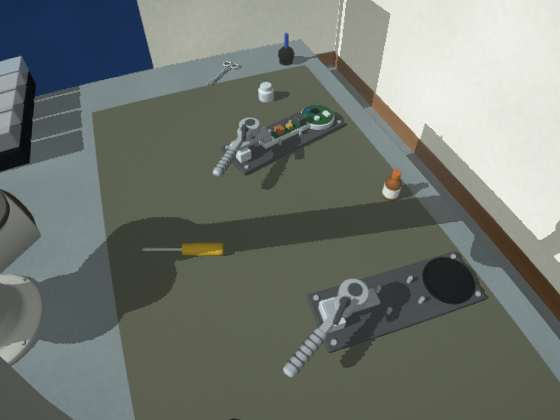

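View pics/top0.png

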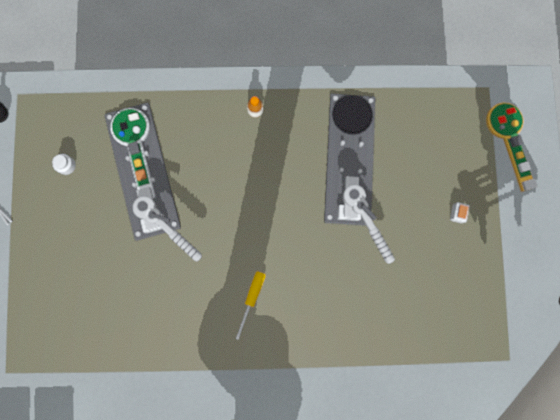

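The module lies in the left fixture in the top view (head around pixel 144,207, grip end around 197,257). The empty fixture is at 354,196. Next I'll crop, zoom and localise.

```bash
cat > h.py <<'E'
import numpy as np,cv2
from station import r
def ray(n,uv,z):
    c=r.camera_model(n);p=cv2.undistortPoints(np.array([[uv]],float),c['mtx'],c['dist'])[0,0]
    R=np.array(c['R']);t=np.array(c['t']);o=-R.T@t;d=R.T@np.array([*p,1]);return o+d*(z-o[2])/d[2]
def proj(n,X):
    c=r.camera_model(n);return cv2.projectPoints(np.atleast_2d(np.array(X,float)),cv2.Rodrigues(np.array(c['R']))[0],np.array(c['t']),c['mtx'],c['dist'])[0][:,0]
E
python3 - <<'E'
from h import *
for n in("side","top"):
    im=r.capture(n)
    for t in("ratchet","reverser"):
        for d in r.outline_of(n,t)[:3]:
            q=np.array(d['rect'])*[560,420,560,420]; m=d['pixels']; ys,xs=np.nonzero(m)
            print(n,t,round(d['score'],2),q.round(1),xs.mean().round(1),ys.mean().round(1),m.sum())
            if t=="reverser": print(ray(n,(xs.mean(),ys.mean()),.072+.04))
    a=(100,190,110,110) if n=="top" else (200,105,130,80)
    x,y,w,h=a; s=760//w if n=='side' else 5
    cv2.imwrite(f"pics/{n}1.png",cv2.resize(im[y:y+h,x:x+w],None,fx=s,fy=s,interpolation=cv2.INTER_CUBIC))
print(r.sense()['time_s'])
E
```

```text
side ratchet 0.6 [214.  115.4 261.6 179. ] 236.7 143.7 949
side reverser 0.46 [240.3 123.2 246.5 140.4] 243.3 131.9 85
[0.56442144 0.19580636 0.112     ]
top reverser 0.4 [148.7 214.8 174.3 222.8] 157.0 216.0 108
[0.57052405 0.21040641 0.112     ]
0.4
```

View pics/side1.png

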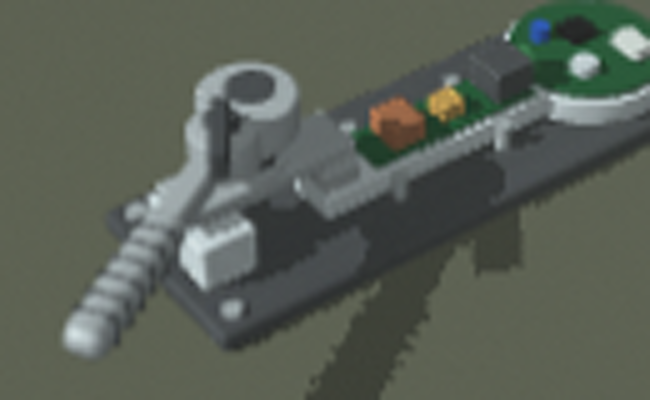

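View pics/top1.png

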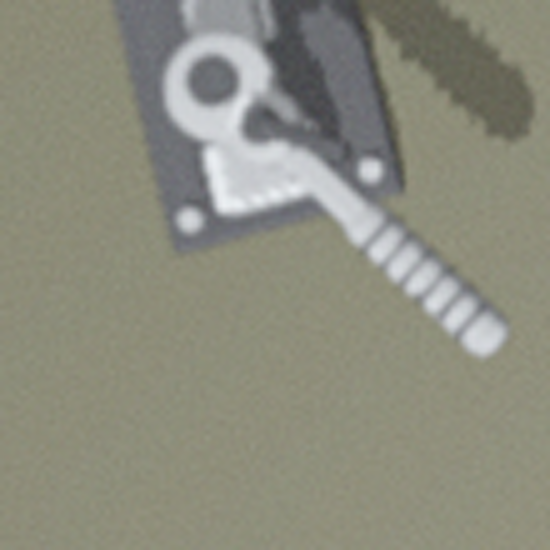

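Run:
```python
from h import *
T=lambda u,v:(100+u/5,190+v/5); S=lambda u,v:(200+u/5,105+v/5)
H=[ray('top',T(213,80),.096),ray('side',S(248,87),.096)]
E=[ray('top',T(487,338),.085),ray('side',S(85,338),.085)]
print(H,E)
for h,e in zip(H,E):
    d=(e-h)[:2];print(np.linalg.norm(d),np.degrees(np.arctan2(d[1],d[0])))
L=[ray('top',T(340,152),.11),ray('side',S(217,175),.10),ray('side',S(217,100),.1125)];print(L)
# ring of the end for fixtures
from scipy.optimize import least_squares
def f(p):
    x,y,a=p;c=np.array([x,y]);u=np.array([np.cos(a),np.sin(a)])
    P=np.array([[*c,.094],[*(c+.163*u),.085]])
    return np.r_[(proj('top',P)-[T(213,80),T(487,338)]).ravel(),(proj('side',P)-[S(248,87),S(85,338)]).ravel()]
s=least_squares(f,[.6,.2,-2.4]);print(s.x,np.degrees(s.x[2]),s.fun.round(1))
x,y,a=s.x;R=np.array([[np.cos(a),-np.sin(a)],[np.sin(a),np.cos(a)]])
def W(px,py,z): return [*(np.array([x,y])+R@[px,py]),.072+z]
for q in(.5,.4,0,-.5):
    P=W(.026+.042*np.cos(q),.042*np.sin(q),.038)
    print(q,np.round(P,4),(proj('top',P)[0]-[100,190])*5,(proj('side',P)[0]-[200,105])*5)
for n,o,k in(('top',(100,190),5),('side',(200,105),5)):
    P=W(.026,0,.04);print(n,(proj(n,P)[0]-o)*k)
    for xx in (0.08,.165): print((proj(n,W(xx,0,.011))[0]-o)*k)
print(r.sense()['joints'])
```

```text
[array([0.59469313, 0.24498001, 0.096     ]), array([0.59342089, 0.24155697, 0.096     ])] [array([0.48186889, 0.12856042, 0.085     ]), array([0.4829741 , 0.12537525, 0.085     ])]
0.16211979248097103 -134.10147507047742
0.1603018552949471 -133.55041411971
[array([0.56086351, 0.18734874, 0.11      ]), array([0.56003092, 0.1841864 , 0.1       ]), array([0.57191721, 0.2174715 , 0.1125    ])]
[ 0.5948098   0.24529322 -2.33158382] -133.58991251941003 [ 0.1  0.1  0.6 -0.3  0.1 -0.4 -0.5 -0.5]
0.5 [0.5661 0.1859 0.11  ] [343.50795244 139.77018233] [227.56598674 151.05551609]
0.4 [0.5621 0.1872 0.11  ] [340.44362204 149.19463042] [217.6984065  151.52023585]
0 [0.5479 0.196  0.11  ] [319.36193027 182.78631282] [179.72107673 147.09951928]
-0.5 [0.5369 0.2136 0.11  ] [277.64846477 209.59372469] [142.99887318 128.95413848]
top [247.1745522  115.75664133]
[351.50005345 207.15753161]
[494.06202383 339.93971728]
side [221.41227068  86.36970941]
[172.78751035 212.28752566]
[ 80.76214731 342.07382228]
[-5.20462979e+01  2.20486826e+01  4.43804145e-01 -4.42123013e-03
 -6.84114266e+01 -1.48190461e+01]
```

```bash
cat >> h.py <<'E'
from scipy.spatial.transform import Rotation as Ro
O=np.array([.5950,.2450]);A=-2.3316
def rel(p,yaw):
    "needed shift/turn numbers to world TCP p, tool y at world angle yaw deg, pointing down"
    s=r.sense();R=np.array(s['ee_rot']);c,q=np.cos(np.radians(yaw)),np.sin(np.radians(yaw))
    y=np.array([c,q,0]);z=np.array([0,0,-1.]);G=np.c_[np.cross(y,z),y,z]
    sh=R.T@(np.array(p)-s['tcp_pos'])/.3; tu=Ro.from_matrix(R.T@G).as_rotvec()/np.pi
    print('shift',sh.round(3),'turn',tu.round(3),'|',np.linalg.norm(sh)*300/41.7,'rows',np.linalg.norm(tu)*180/7.16)
    print('t',round(s['time_s'],2),s['tcp_pos'].round(4),s['wrist_force'].round(1),s['gripper_width'].round(2),s['joints'].round(0))
def rw(px,py,z,a=0): # ratchet frame at swing a (clockwise rad)
    b=A-a;R=np.array([[np.cos(b),-np.sin(b)],[np.sin(b),np.cos(b)]]);return [*(O+R@[px,py]),z]
def go(px,py,z,a=0): rel(rw(px,py,z,a),np.degrees(A-a)+270)
E
python3 - <<'E'
from h import *
go(.056,.055,.20); rel(rw(.125,.055,.2),136.4)
E
```

```text
shift [-2.045  1.813  0.132] turn [ 0.     0.    -0.129] | 19.684995366464303 rows 3.2508572339039628Traceback (most recent call last):
  File "<stdin>", line 2, in <module>
  File "h.py", line 19, in go
    def go(px,py,z,a=0): rel(rw(px,py,z,a),np.degrees(A-a)+270)
                         ~~~^^^^^^^^^^^^^^^^^^^^^^^^^^^^^^^^^^^
  File "h.py", line 16, in rel
    print('t',round(s['time_s'],2),s['tcp_pos'].round(4),s['wrist_force'].round(1),s['gripper_width'].round(2),s['joints'].round(0))
                                                                                   ^^^^^^^^^^^^^^^^^^^^^^^^
AttributeError: 'float' object has no attribute 'round'
```

```bash
sed -i "s/s\['gripper_width'\].round(2)/round(s['gripper_width'],2)/" h.py
python3 -m creep '[[0,-0.1,0.09,0,0,0,0],[0,-0.2,0.18,0,0,0,0],[0,-0.3,0.27,0,0,0,0],[0,-0.4,0.36,0,0,0,0],[0,-0.5,0.45,0,0,0,0]]'
python3 -m creep '[[0,-0.1,0.09,0,0,0,0],[0,-0.2,0.18,0,0,0,0],[0,-0.3,0.27,0,0,0,0],[0,-0.4,0.36,0,0,0,0],[0,-0.5,0.45,0,0,0,0]]'
python3 -m creep '[[0,-0.1,0.09,0,0,0,0],[0,-0.2,0.18,0,0,0,0],[0,-0.3,0.27,0,0,0,0],[0,-0.4,0.36,0,0,0,0],[0,-0.5,0.45,0,0,0,0]]'
python3 -c "
from h import *
go(.056,.055,.20)"
```

```text
time_s: 0.82
tcp_pos: [0.3308, -0.3899, 0.2395]
ee_rot: [[-0.92, -0.392, 0.0], [-0.392, 0.92, 0.0], [-0.0, 0.0, -1.0]]
wrist_force: [0.7, 0.1, 0.6]
gripper_width: 0.704
time_s: 1.23
tcp_pos: [0.4162, -0.205, 0.24]
ee_rot: [[-0.92, -0.392, 0.001], [-0.392, 0.92, -0.0], [-0.001, -0.001, -1.0]]
wrist_force: [1.2, -0.6, 1.0]
gripper_width: 0.321
time_s: 1.65
tcp_pos: [0.5016, -0.0199, 0.2406]
ee_rot: [[-0.92, -0.393, 0.002], [-0.393, 0.92, 0.0], [-0.002, -0.001, -1.0]]
wrist_force: [0.3, -0.7, -0.0]
gripper_width: 0.015
shift [-0.534  0.448  0.136] turn [-0.     0.001 -0.129] | 5.107301887558306 rows 3.2509397869466627
t 1.65 [ 0.5016 -0.0199  0.2406] [ 0.3 -0.7 -0. ] 0.02 [ 16.  10. -16.   0. -64. -83.]
```

```bash
python3 -m creep '[[0,-0.1,0.09,0,0,0,-0.03],[0,-0.2,0.18,0,0,0,-0.06],[0,-0.3,0.27,0.03,0,0,-0.09],[0,-0.4,0.36,0.06,0,0,-0.129],[0,-0.5,0.44,0.1,0,0,-0.129]]'
python3 - <<'E'
from h import *
go(.056,.055,.118)
for n in("side","top"):
    im=r.capture(n);a=(180,60,160,120) if n=="side" else (80,150,160,120)
    x,y,w,h=a;cv2.imwrite(f"pics/{n}2.png",cv2.resize(im[y:y+h,x:x+w],None,fx=4,fy=4,interpolation=cv2.INTER_CUBIC))
E
```

```text
time_s: 2.07
tcp_pos: [0.5886, 0.1628, 0.2114]
ee_rot: [[-0.686, -0.727, 0.004], [-0.727, 0.686, 0.001], [-0.004, -0.002, -1.0]]
wrist_force: [0.5, -1.1, 1.0]
gripper_width: 0.002
shift [-0.025 -0.009  0.311] turn [-0.001  0.001  0.001] | 2.249075303639146 rows 0.04905743134073736
t 2.07 [0.5886 0.1628 0.2114] [ 0.5 -1.1  1. ] 0.0 [ 31.  22.  -4.   0. -64. -74.]
```

View pics/side2.png

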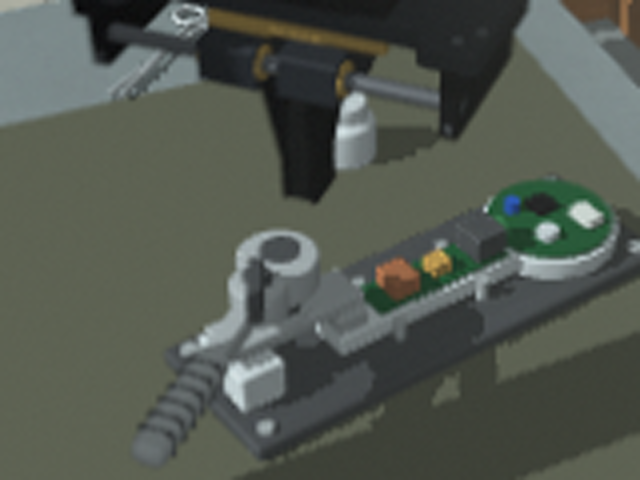

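View pics/top2.png

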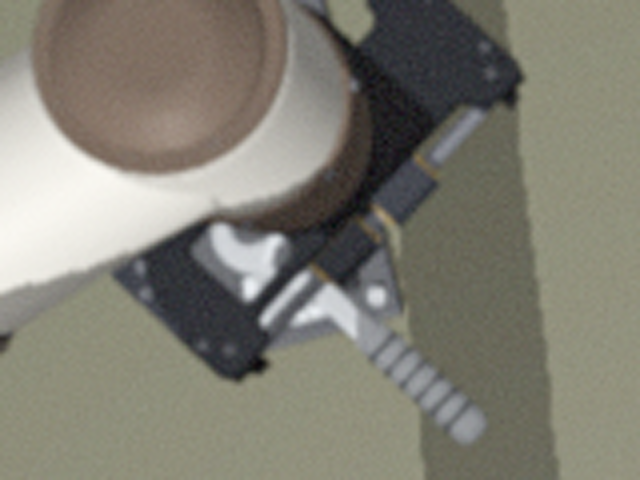

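The gripper is shut above the anticlockwise side of the lever and nothing sits beneath it, so I'll descend.

```bash
python3 -m creep '[[0,-0.025,-0.01,0.1,0,0,0],[0,-0.025,-0.01,0.2,0,0,0],[0,-0.025,-0.01,0.28,0,0,0],[0,-0.025,-0.01,0.312,0,0,0],[0,-0.025,-0.01,0.312,0,0,0]]'
python3 - <<'E'
from h import *
go(.056,.009,.118)
for n in("side",):
    im=r.capture(n);a=(180,60,160,120) if n=="side" else (80,150,160,120)
    x,y,w,h=a;cv2.imwrite(f"pics/{n}3.png",cv2.resize(im[y:y+h,x:x+w],None,fx=4,fy=4,interpolation=cv2.INTER_CUBIC))
E
```

```text
time_s: 2.58
tcp_pos: [0.5945, 0.1668, 0.1113]
ee_rot: [[-0.688, -0.726, -0.006], [-0.726, 0.688, -0.004], [0.007, 0.002, -1.0]]
wrist_force: [-0.3, -0.7, 0.7]
gripper_width: 0.002
shift [-0.004  0.149 -0.022] turn [ 0.001 -0.002  0.001] | 1.080629812066573 rows 0.05795352899950127
t 2.58 [0.5945 0.1668 0.1113] [-0.3 -0.7  0.7] 0.0 [ 31.  28. -10.   0. -53. -74.]
```

View pics/side3.png

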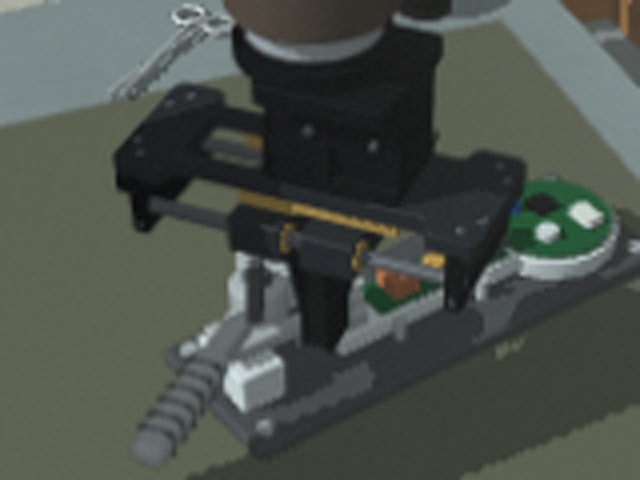

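```bash
python3 -m creep '[[0,0,0.02,-0.022,0,0,0],[0,0,0.05,-0.022,0,0,0],[0,0,0.08,-0.022,0,0,0],[0,0,0.11,-0.022,0,0,0],[0,0,0.125,-0.022,0,0,0]]'
python3 - <<'E'
from h import *
go(.056,.009,.118)
E
```

```text
time_s: 3.05
tcp_pos: [0.5678, 0.1942, 0.1213]
ee_rot: [[-0.686, -0.727, -0.001], [-0.727, 0.686, -0.001], [0.001, -0.001, -1.0]]
wrist_force: [0.7, -0.7, 0.6]
gripper_width: 0.007
shift [0.001 0.021 0.011] turn [-0.    -0.     0.001] | 0.17062488761329264 rows 0.035744134409452746
t 3.05 [0.5678 0.1942 0.1213] [ 0.7 -0.7  0.6] 0.01 [ 34.  26. -12.   0. -52. -78.]
```

```bash
python3 -m creep '[[0,0,0.01,0.01,0,0,0],[0,0,0.022,0.01,0,0,0],[0,0,0.03,0.01,0,0,0],[0,0,0.03,0.01,0,0,0]]'
python3 - <<'E'
from h import *
go(.056,.009,.118)
for n in("side",):
    im=r.capture(n);a=(180,60,160,120) if n=="side" else (80,150,160,120)
    x,y,w,h=a;cv2.imwrite(f"pics/{n}4.png",cv2.resize(im[y:y+h,x:x+w],None,fx=4,fy=4,interpolation=cv2.INTER_CUBIC))
E
```

```text
time_s: 3.38
tcp_pos: [0.561, 0.2008, 0.1183]
ee_rot: [[-0.686, -0.727, -0.001], [-0.727, 0.686, -0.001], [0.001, -0.0, -1.0]]
wrist_force: [0.7, -0.5, 0.2]
gripper_width: 0.006
shift [ 0.002 -0.01   0.001] turn [-0.    -0.     0.001] | 0.07589267216732752 rows 0.03836020533326075
t 3.38 [0.561  0.2008 0.1183] [ 0.7 -0.5  0.2] 0.01 [ 35.  26. -13.   0. -52. -79.]
```

View pics/side4.png

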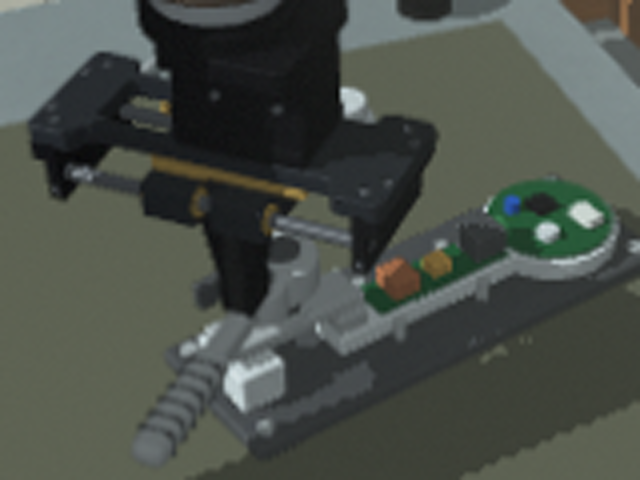

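The lever tip now shows left of the finger at about (205,292) in the crop, so it has gone over. I'll retreat and check.

```bash
python3 -m creep '[[0,0,-0.1,0,0,0,0],[0,0,-0.2,-0.05,0,0,0],[0,0,-0.25,-0.15,0,0,0],[0,0,-0.3,-0.2,0,0,0],[0,0,-0.3,-0.2,0,0,0]]'
python3 - <<'E'
from h import *
go(.125,.045,.088)
for n in("side","top"):
    im=r.capture(n);a=(180,80,160,120) if n=="side" else (80,160,160,120)
    x,y,w,h=a;cv2.imwrite(f"pics/{n}5.png",cv2.resize(im[y:y+h,x:x+w],None,fx=4,fy=4,interpolation=cv2.INTER_CUBIC))
    for q in(-.3,-.5):
        P=np.array([rw(.026+.042*np.cos(q),.042*np.sin(q),.112),rw(.026,0,.112)]);print(n,q,((proj(n,P)-[x,y])*4).round())
E
```

```text
time_s: 3.85
tcp_pos: [0.6303, 0.1377, 0.1819]
ee_rot: [[-0.688, -0.726, 0.006], [-0.726, 0.688, 0.001], [-0.005, -0.004, -1.0]]
wrist_force: [0.2, 0.7, 0.1]
gripper_width: 0.005
shift [0.24  0.184 0.311] turn [-0.001  0.002  0.001] | 3.1182212447057562 rows 0.05484367342857543
t 3.85 [0.6303 0.1377 0.1819] [0.2 0.7 0.1] 0.01 [ 27.  26.  -2.   0. -62. -70.]
side -0.3 [[205. 207.]
 [258. 169.]]
side -0.5 [[195. 200.]
 [258. 169.]]
top -0.3 [[316. 280.]
 [278. 212.]]
top -0.5 [[302. 287.]
 [278. 212.]]
```

View pics/side5.png

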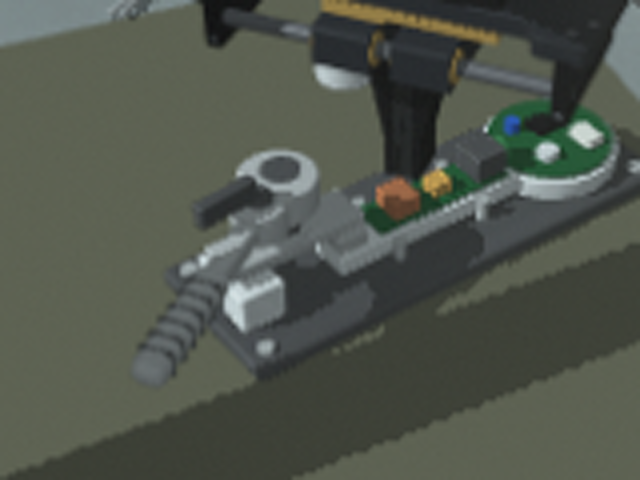

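View pics/top5.png

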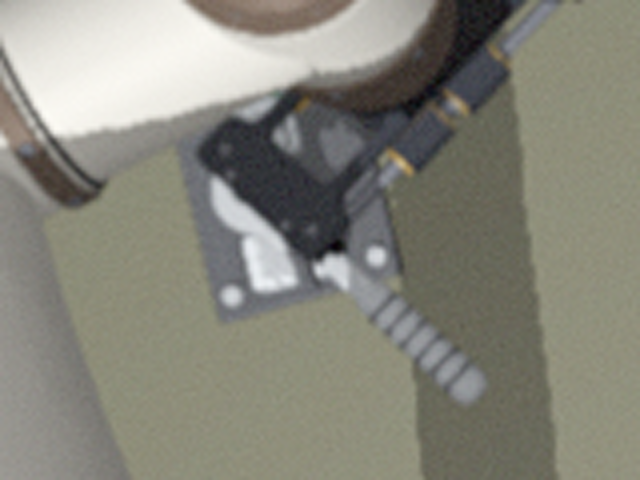

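The lever lies fully over: in the side crop its tip is near (197,207), matching the projection for about -0.45 rad, and the handle hasn't moved. Next I'll move beside the grip.

```bash
python3 -m creep '[[0,0.1,0.05,0,0,0,0],[0,0.2,0.1,0,0,0,0],[0,0.24,0.18,0.05,0,0,0],[0,0.24,0.18,0.15,0,0,0],[0,0.24,0.18,0.2,0,0,0]]'
python3 -m creep '[[0,0,0,0.06,0,0,0],[0,0,0,0.1,0,0,0],[0,0,0,0.1,0,0,0]]'
python3 - <<'E'
from h import *
go(.125,.045,.088)
for a in(0,.15,.3): print(a);go(.125,.025,.088,a)
for n in("side","top"):
    im=r.capture(n);a=(160,80,160,120) if n=="side" else (100,180,160,120)
    x,y,w,h=a;cv2.imwrite(f"pics/{n}6.png",cv2.resize(im[y:y+h,x:x+w],None,fx=4,fy=4,interpolation=cv2.INTER_CUBIC))
E
```

```text
time_s: 4.37
tcp_pos: [0.5336, 0.123, 0.115]
ee_rot: [[-0.687, -0.726, -0.007], [-0.726, 0.687, -0.001], [0.006, 0.004, -1.0]]
wrist_force: [0.0, -1.1, -0.7]
gripper_width: 0.002
time_s: 4.62
tcp_pos: [0.5297, 0.1222, 0.081]
ee_rot: [[-0.687, -0.726, -0.016], [-0.726, 0.687, -0.005], [0.014, 0.008, -1.0]]
wrist_force: [-0.1, -0.2, 0.4]
gripper_width: 0.003
shift [-0.03  -0.025 -0.024] turn [ 0.002 -0.005  0.001] | 0.3284066761029086 rows 0.1328772964214251
t 4.62 [0.5297 0.1222 0.081 ] [-0.1 -0.2  0.4] 0.0 [ 30.  24. -22.  -0. -45. -73.]
0
shift [-0.03   0.042 -0.024] turn [ 0.002 -0.005  0.001] | 0.4046646643363969 rows 0.1328772964214251
t 4.62 [0.5297 0.1222 0.081 ] [-0.1 -0.2  0.4] 0.0 [ 30.  24. -22.  -0. -45. -73.]
0.15
shift [-0.022  0.105 -0.023] turn [ 0.002 -0.005  0.049] | 0.7877877034488268 rows 1.2311370866659925
t 4.62 [0.5297 0.1222 0.081 ] [-0.1 -0.2  0.4] 0.0 [ 30.  24. -22.  -0. -45. -73.]
0.3
shift [-0.024  0.168 -0.023] turn [ 0.002 -0.005  0.096] | 1.2344884811823864 rows 2.4280163530235743
t 4.62 [0.5297 0.1222 0.081 ] [-0.1 -0.2  0.4] 0.0 [ 30.  24. -22.  -0. -45. -73.]
```

View pics/side6.png

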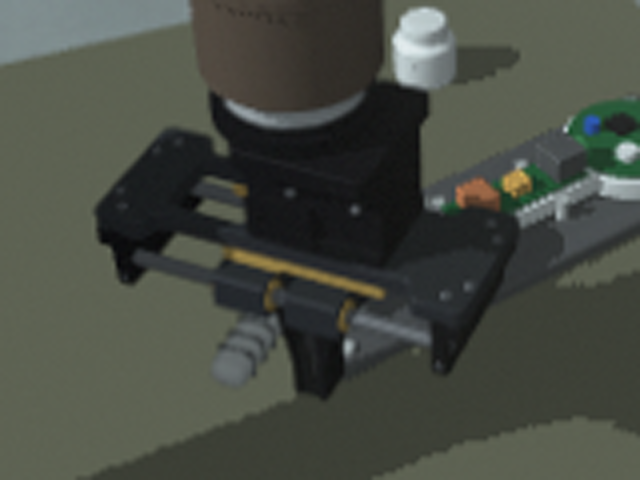

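View pics/top6.png

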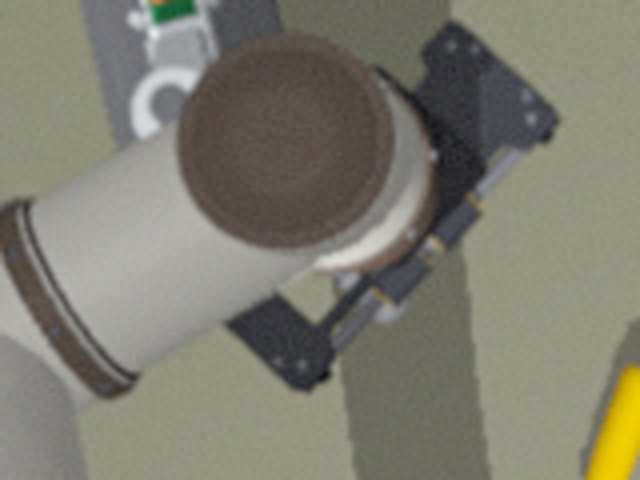

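```bash
python3 -m creep '[[0,-0.03,0.02,-0.02,0,0,0],[0,-0.03,0.045,-0.02,0,0,0.01],[0,-0.027,0.08,-0.02,0,0,0.03],[0,-0.023,0.12,-0.02,0,0,0.06],[0,-0.024,0.168,-0.02,0,0,0.096]]'
python3 - <<'E'
from h import *
for a in(.3,.45,.6): print(a);go(.125,.025,.088,a)
E
```

```text
time_s: 5.13
tcp_pos: [0.5026, 0.1644, 0.0922]
ee_rot: [[-0.874, -0.486, -0.004], [-0.486, 0.874, -0.001], [0.004, 0.001, -1.0]]
wrist_force: [3.1, -1.4, -1.6]
gripper_width: 0.002
0.3
shift [0.017 0.001 0.014] turn [ 0.    -0.001 -0.001] | 0.1574215775519412 rows 0.03752665689832819
t 5.13 [0.5026 0.1644 0.0922] [ 3.1 -1.4 -1.6] 0.0 [ 36.  22. -24.  -0. -44. -96.]
0.45
shift [0.025 0.064 0.014] turn [ 0.    -0.001  0.047] | 0.5036585566032151 rows 1.1824445014841805
t 5.13 [0.5026 0.1644 0.0922] [ 3.1 -1.4 -1.6] 0.0 [ 36.  22. -24.  -0. -44. -96.]
0.6
shift [0.023 0.128 0.014] turn [ 0.    -0.001  0.095] | 0.9386363536202244 rows 2.3825458449614754
t 5.13 [0.5026 0.1644 0.0922] [ 3.1 -1.4 -1.6] 0.0 [ 36.  22. -24.  -0. -44. -96.]
```

```bash
python3 -m creep '[[0,0.017,0.02,0.015,0,0,0.015],[0,0.023,0.045,0.015,0,0,0.03],[0,0.025,0.075,0.015,0,0,0.05],[0,0.024,0.1,0.015,0,0,0.07],[0,0.023,0.128,0.015,0,0,0.095]]'
python3 - <<'E'
from h import *
for a in(.6,.75,.9): print(a);go(.125,.025,.088,a)
for n in("side","top"):
    im=r.capture(n);a=(160,80,160,120) if n=="side" else (80,160,160,120)
    x,y,w,h=a;cv2.imwrite(f"pics/{n}7.png",cv2.resize(im[y:y+h,x:x+w],None,fx=4,fy=4,interpolation=cv2.INTER_CUBIC))
E
```

```text
time_s: 5.55
tcp_pos: [0.4792, 0.1955, 0.0897]
ee_rot: [[-0.979, -0.206, -0.0], [-0.206, 0.979, 0.0], [0.0, 0.0, -1.0]]
wrist_force: [4.5, -4.5, -0.4]
gripper_width: 0.006
0.6
shift [ 0.005 -0.003  0.006] turn [ 0.    -0.    -0.001] | 0.05582255262580108 rows 0.024493923589637864
t 5.55 [0.4792 0.1955 0.0897] [ 4.5 -4.5 -0.4] 0.01 [  40.   21.  -26.   -0.  -43. -118.]
0.75
shift [0.013 0.061 0.006] turn [ 0.    -0.     0.047] | 0.4474371678902663 rows 1.1762330288836451
t 5.55 [0.4792 0.1955 0.0897] [ 4.5 -4.5 -0.4] 0.01 [  40.   21.  -26.   -0.  -43. -118.]
0.9
shift [0.011 0.124 0.006] turn [ 0.    -0.     0.095] | 0.8985866605880262 rows 2.3765595381689555
t 5.55 [0.4792 0.1955 0.0897] [ 4.5 -4.5 -0.4] 0.01 [  40.   21.  -26.   -0.  -43. -118.]
```

View pics/side7.png

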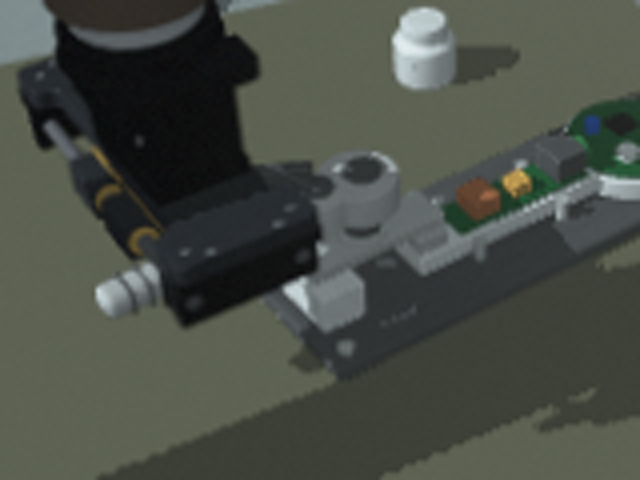

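View pics/top7.png

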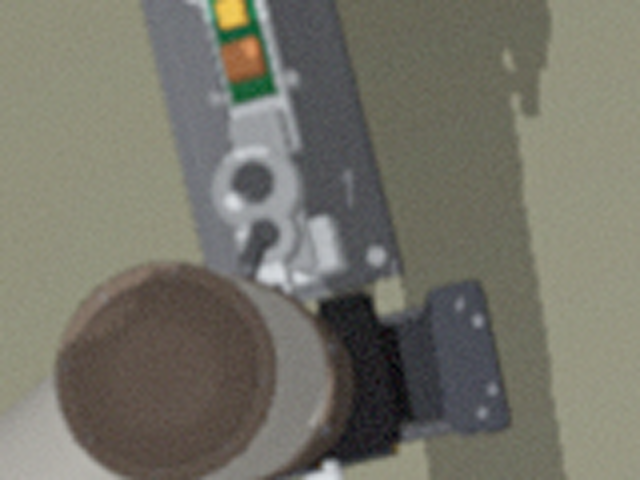

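The handle is following to about 0.6 rad and the lever is still over. Continuing.

```bash
python3 -m creep '[[0,0.008,0.025,0.006,0,0,0.02],[0,0.013,0.05,0.006,0,0,0.04],[0,0.013,0.075,0.006,0,0,0.058],[0,0.012,0.1,0.006,0,0,0.077],[0,0.011,0.124,0.006,0,0,0.095]]'
python3 - <<'E'
from h import *
for a in(.9,1.0,1.06): print(a);go(.125,.025,.088,a)
E
```

```text
time_s: 6.07
tcp_pos: [0.4683, 0.2319, 0.0889]
ee_rot: [[-0.996, 0.088, -0.0], [0.088, 0.996, 0.001], [0.0, 0.001, -1.0]]
wrist_force: [2.3, -4.7, 1.2]
gripper_width: 0.007
0.9
shift [-0.    -0.002  0.003] turn [ 0.    -0.     0.001] | 0.025353040472820224 rows 0.018775793968693798
t 6.07 [0.4683 0.2319 0.0889] [ 2.3 -4.7  1.2] 0.01 [  44.   22.  -25.   -0.  -43. -139.]
1.0
shift [0.006 0.04  0.003] turn [ 0.    -0.     0.033] | 0.29410836875520263 rows 0.8181404604903981
t 6.07 [0.4683 0.2319 0.0889] [ 2.3 -4.7  1.2] 0.01 [  44.   22.  -25.   -0.  -43. -139.]
1.06
shift [0.008 0.066 0.003] turn [ 0.    -0.     0.052] | 0.47679874184863574 rows 1.2982654250299246
t 6.07 [0.4683 0.2319 0.0889] [ 2.3 -4.7  1.2] 0.01 [  44.   22.  -25.   -0.  -43. -139.]
```

```bash
python3 -m creep '[[0,0.004,0.02,0.003,0,0,0.016],[0,0.006,0.04,0.003,0,0,0.033],[0,0.007,0.055,0.003,0,0,0.045],[0,0.008,0.064,0.003,0,0,0.051],[0,0.008,0.066,0.003,0,0,0.052]]'
python3 - <<'E'
from h import *
for a in(1.06,1.1): print(a);go(.125,.025,.088,a)
E
```

```text
time_s: 6.48
tcp_pos: [0.4677, 0.2516, 0.0887]
ee_rot: [[-0.969, 0.247, -0.0], [0.247, 0.969, 0.0], [0.0, 0.0, -1.0]]
wrist_force: [0.1, -4.2, 2.0]
gripper_width: 0.006
1.06
shift [0.    0.    0.002] turn [ 0. -0.  0.] | 0.017724854456729475 rows 0.0018570466298889197
t 6.48 [0.4677 0.2516 0.0887] [ 0.1 -4.2  2. ] 0.01 [  46.   22.  -24.   -0.  -44. -150.]
1.1
shift [0.003 0.017 0.002] turn [ 0.    -0.     0.013] | 0.12523664588434816 rows 0.32136323828416846
t 6.48 [0.4677 0.2516 0.0887] [ 0.1 -4.2  2. ] 0.01 [  46.   22.  -24.   -0.  -44. -150.]
```

```bash
python3 -m creep '[[0,0.001,0.008,0.002,0,0,0.006],[0,0.003,0.016,0.002,0,0,0.013],[0,0.003,0.021,0.002,0,0,0.015]]'
python3 -c "
from h import *
go(.125,.025,.088,1.1)"
```

```text
time_s: 6.73
tcp_pos: [0.4681, 0.2576, 0.0884]
ee_rot: [[-0.956, 0.293, -0.001], [0.293, 0.956, -0.001], [0.001, -0.001, -1.0]]
wrist_force: [-0.4, -4.3, 2.3]
gripper_width: 0.006
shift [-0.001 -0.002  0.001] turn [-0.    -0.    -0.002] | 0.020827674237818998 rows 0.05821631395680082
t 6.73 [0.4681 0.2576 0.0884] [-0.4 -4.3  2.3] 0.01 [  46.   23.  -23.   -0.  -44. -153.]
```

```bash
python3 -m creep '[[0,0,0.006,0,0,0,0],[0,0,0.012,0,0,0,0.004],[0,0,0.015,0,0,0,0.006],[0,0,0.015,0,0,0,0.006]]'
python3 - <<'E'
from h import *
go(.125,.025,.088,1.1)
for n in("side","top"):
    im=r.capture(n);a=(160,80,160,120) if n=="side" else (80,160,160,120)
    x,y,w,h=a;cv2.imwrite(f"pics/{n}8.png",cv2.resize(im[y:y+h,x:x+w],None,fx=4,fy=4,interpolation=cv2.INTER_CUBIC))
E
```

```text
time_s: 7.07
tcp_pos: [0.4689, 0.2619, 0.0882]
ee_rot: [[-0.95, 0.311, -0.002], [0.311, 0.95, -0.001], [0.002, -0.002, -1.0]]
wrist_force: [-2.9, -3.1, 3.1]
gripper_width: 0.005
shift [-0.003 -0.017  0.001] turn [-0.001 -0.    -0.008] | 0.12342536686915281 rows 0.20995128627493106
t 7.07 [0.4689 0.2619 0.0882] [-2.9 -3.1  3.1] 0.01 [  46.   23.  -23.   -0.  -44. -155.]
```

View pics/side8.png

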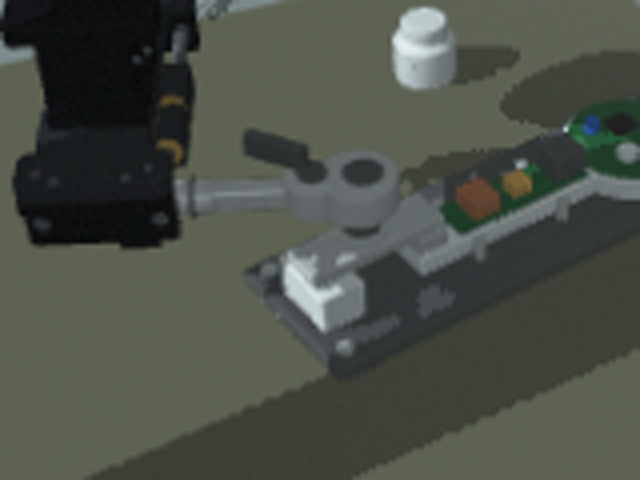

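```bash
python3 -m creep '[[0,0,-0.08,0,0,0,0],[0,0,-0.15,0,0,0,0],[0,0,-0.16,-0.1,0,0,0],[0,0,-0.16,-0.22,0,0,0],[0,0,-0.16,-0.35,0,0,0]]'
python3 -m creep '[[0,0,-0.12,-0.05,0,0,0],[0,0,-0.24,-0.1,0,0,0],[0,0,-0.36,-0.1,0,0,0],[0,0,-0.48,-0.1,0,0,0],[0,0,-0.5,-0.1,0,0,0]]'
python3 - <<'E'
from h import *
for n in("side","top"):
    im=r.capture(n);a=(160,80,160,120) if n=="side" else (80,140,160,120)
    x,y,w,h=a;v=cv2.resize(im[y:y+h,x:x+w],None,fx=4,fy=4,interpolation=cv2.INTER_CUBIC)
    cv2.imwrite(f"pics/{n}9.png",v)
    for A_ in(.9,1.0,1.1,1.2): print(n,A_,((proj(n,[rw(.16,0,.085,A_)])-[x,y])*4).round())
    cv2.imwrite(f"pics/{n}9f.png",im)
E
```

```text
time_s: 7.58
tcp_pos: [0.4546, 0.2168, 0.1939]
ee_rot: [[-0.951, 0.311, -0.001], [0.311, 0.951, 0.0], [0.001, 0.0, -1.0]]
wrist_force: [0.4, 0.4, 0.4]
gripper_width: 0.005
time_s: 8.0
tcp_pos: [0.4068, 0.072, 0.2247]
ee_rot: [[-0.95, 0.313, 0.002], [0.313, 0.95, 0.003], [-0.001, 0.004, -1.0]]
wrist_force: [-0.3, -0.5, -0.4]
gripper_width: 0.004
side 0.9 [[ 81. 234.]]
side 1.0 [[ 79. 216.]]
side 1.1 [[ 80. 199.]]
side 1.2 [[ 83. 181.]]
top 0.9 [[226. 562.]]
top 1.0 [[196. 558.]]
top 1.1 [[167. 552.]]
top 1.2 [[139. 542.]]
```

View pics/side9.png

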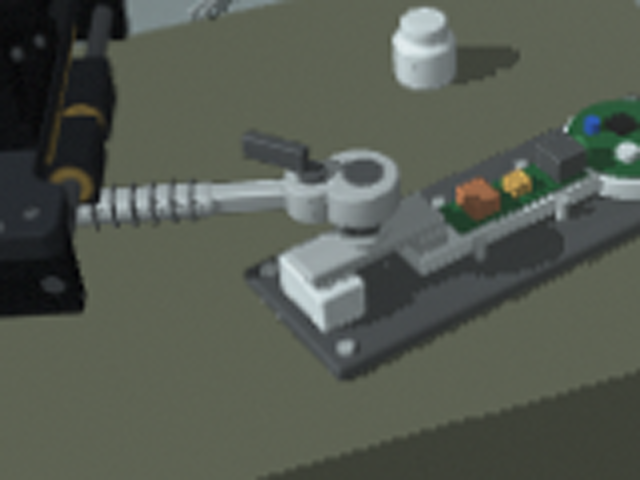

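View pics/top9.png

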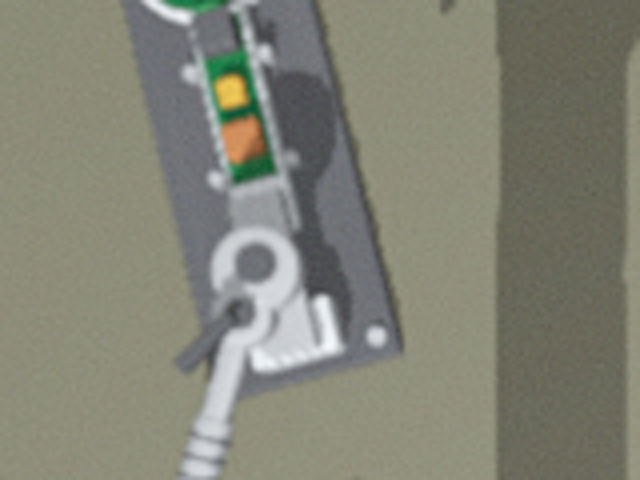

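View pics/top9f.png

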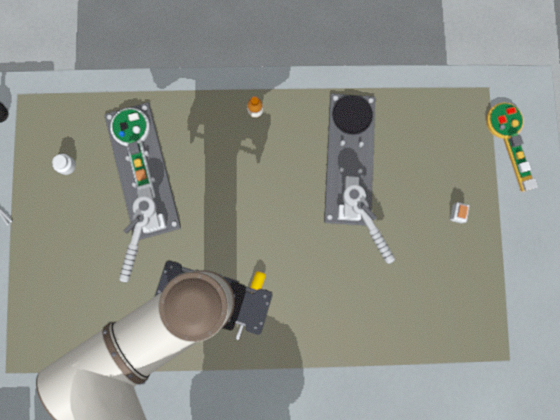

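Run:
```python
from h import *
im=cv2.imread("pics/top9f.png")
cv2.imwrite("pics/z.png",cv2.resize(im[195:295,100:200],None,fx=6,fy=6,interpolation=cv2.INTER_CUBIC))
for A_ in(1.0,1.05,1.1,1.15): print(A_,[((proj('top',[rw(x,0,.09,A_)])[0]-[100,195])*6).round() for x in(0,.08,.165)])
i0=cv2.imread("pics/top0.png");d=cv2.absdiff(im,i0).max(2);print('spare region diff',d[180:270,350:400].max(), d[190:262,360:396].mean())
```

```text
1.0 [array([259.,  67.]), array([215., 286.]), array([168., 521.])]
1.05 [array([259.,  67.]), array([204., 283.]), array([145., 517.])]
1.1 [array([259.,  67.]), array([194., 281.]), array([123., 511.])]
1.15 [array([259.,  67.]), array([183., 277.]), array([101., 504.])]
spare region diff 14 4.3059413580246915
```

View pics/z.png

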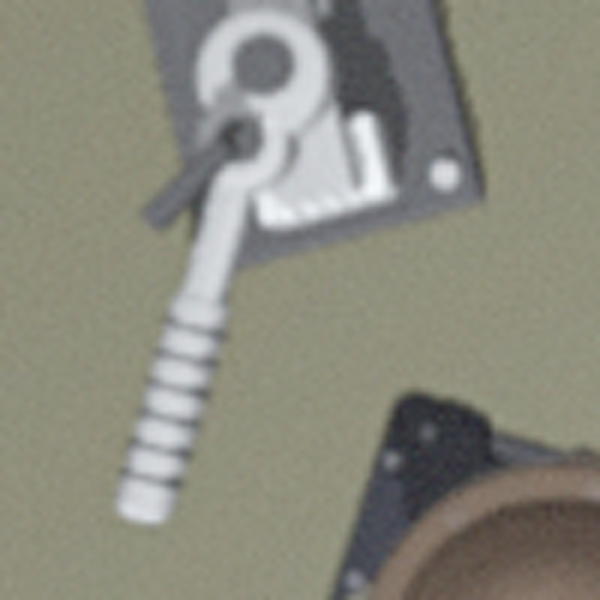

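The image puts the swing at about 1.055 rad, just short of the stop, and the spare handle is unchanged. There's plenty of time, so I'll go back and push until I feel the stop.

```bash
python3 -c "
from h import *
go(.125,.055,.16,1.1)"
python3 -m creep '[[0,0,0.12,0.02,0,0,0],[0,0,0.24,0.04,0,0,0],[0,0,0.36,0.06,0,0,0],[0,0,0.45,0.1,0,0,0],[0,0,0.47,0.15,0,0,0]]'
python3 -c "
from h import *
go(.125,.045,.088,1.1)"
```

```text
shift [-0.     0.539  0.218] turn [ 0.001  0.001 -0.009] | 4.185878043978846 rows 0.22463304451610505
t 8.1 [0.4087 0.0741 0.2248] [-0.5  0.2  0.3] 0.0 [  33.    2.  -28.   -0.  -60. -141.]
time_s: 8.52
tcp_pos: [0.4563, 0.2148, 0.1805]
ee_rot: [[-0.951, 0.308, 0.009], [0.308, 0.951, 0.008], [-0.006, 0.01, -1.0]]
wrist_force: [0.3, -0.8, -1.2]
gripper_width: 0.001
shift [0.006 0.075 0.309] turn [ 0.003  0.002 -0.007] | 2.289897876828868 rows 0.20895412844363478
t 8.52 [0.4563 0.2148 0.1805] [ 0.3 -0.8 -1.2] 0.0 [  44.   13.  -22.    0.  -55. -152.]
```

```bash
python3 -m creep '[[0,0,0.04,0.1,0,0,0],[0,0,0.05,0.2,0,0,0],[0,0,0.06,0.27,0,0,0],[0,0,0.06,0.3,0,0,0],[0,0,0.06,0.3,0,0,0]]'
python3 -c "
from h import *
go(.125,.025,.088,1.1);go(.125,.025,.088,1.16)"
```

```text
time_s: 8.93
tcp_pos: [0.4622, 0.2334, 0.0882]
ee_rot: [[-0.952, 0.307, 0.006], [0.307, 0.952, 0.005], [-0.004, 0.007, -1.0]]
wrist_force: [0.6, -0.7, -0.4]
gripper_width: 0.007
shift [0.005 0.08  0.001] turn [ 0.002  0.001 -0.007] | 0.5778640913466756 rows 0.18847203000040041
t 8.93 [0.4622 0.2334 0.0882] [ 0.6 -0.7 -0.4] 0.01 [  45.   21.  -26.    0.  -42. -153.]
shift [0.01  0.105 0.001] turn [0.002 0.001 0.012] | 0.7601921564212072 rows 0.3098362948042793
t 8.93 [0.4622 0.2334 0.0882] [ 0.6 -0.7 -0.4] 0.01 [  45.   21.  -26.    0.  -42. -153.]
```

```bash
python3 -m creep '[[0,0.005,0.04,0,0,0,0],[0,0.006,0.07,0,0,0,0],[0,0.008,0.09,0,0,0,0.005],[0,0.01,0.1,0,0,0,0.01],[0,0.01,0.107,0,0,0,0.012]]'
python3 -m creep '[[0,0,0.006,0,0,0,0],[0,0,0.01,0,0,0,0],[0,0,0.012,0,0,0,0]]'
python3 -c "
from h import *
go(.125,.025,.088,1.16)"
```

```text
time_s: 9.35
tcp_pos: [0.4693, 0.2648, 0.0893]
ee_rot: [[-0.939, 0.344, 0.006], [0.344, 0.939, 0.005], [-0.004, 0.007, -1.0]]
wrist_force: [0.5, -4.6, 2.7]
gripper_width: 0.009
time_s: 9.6
tcp_pos: [0.47, 0.2676, 0.0894]
ee_rot: [[-0.939, 0.344, 0.005], [0.344, 0.939, 0.004], [-0.003, 0.005, -1.0]]
wrist_force: [-1.9, -3.3, 2.1]
gripper_width: 0.006
shift [-0.001 -0.011  0.005] turn [ 0.002  0.001 -0.   ] | 0.08670864622485616 rows 0.05215179413589258
t 9.6 [0.47   0.2676 0.0894] [-1.9 -3.3  2.1] 0.01 [  47.   23.  -23.    0.  -44. -157.]
```

```bash
python3 -m creep '[[0,0,0.006,0,0,0,0],[0,0,0.01,0,0,0,0],[0,0,0.013,0,0,0,0]]'
python3 -m creep '[[0,0,0.006,0,0,0,0],[0,0,0.01,0,0,0,0],[0,0,0.01,0,0,0,0]]'
```

```text
time_s: 9.85
tcp_pos: [0.4709, 0.2709, 0.0894]
ee_rot: [[-0.939, 0.344, 0.004], [0.344, 0.939, 0.003], [-0.003, 0.004, -1.0]]
wrist_force: [-3.4, -4.9, 3.2]
gripper_width: 0.009
time_s: 10.1
tcp_pos: [0.4714, 0.2728, 0.0894]
ee_rot: [[-0.939, 0.345, 0.002], [0.345, 0.939, 0.001], [-0.002, 0.002, -1.0]]
wrist_force: [-2.4, -6.0, 3.8]
gripper_width: 0.003
```

```bash
python3 -m creep '[[0,0,0.008,0,0,0,0],[0,0,0.014,0,0,0,0],[0,0,0.014,0,0,0,0]]'
```

```text
time_s: 10.35
tcp_pos: [0.4714, 0.273, 0.0894]
ee_rot: [[-0.938, 0.346, -0.003], [0.346, 0.938, -0.007], [0.0, -0.007, -1.0]]
wrist_force: [-2.6, -13.2, 8.4]
gripper_width: 0.006
```

The force jumped to about 16 N and the tool stopped moving, so this is the hard stop. I'll retreat.

```bash
python3 -m creep '[[0,0,-0.08,0,0,0,0],[0,0,-0.15,0,0,0,0],[0,0,-0.18,-0.1,0,0,0],[0,0,-0.18,-0.22,0,0,0],[0,0,-0.18,-0.35,0,0,0]]'
python3 -m creep '[[0,0,-0.12,-0.05,0,0,0],[0,0,-0.24,-0.1,0,0,0],[0,0,-0.36,-0.1,0,0,0],[0,0,-0.36,-0.1,0,0,0],[0,0,-0.36,-0.1,0,0,0]]'
python3 - <<'E'
from h import *
im=r.capture("top"); cv2.imwrite("pics/t10.png",im); cv2.imwrite("pics/z2.png",cv2.resize(im[195:295,100:200],None,fx=6,fy=6,interpolation=cv2.INTER_CUBIC))
i0=cv2.imread("pics/top0.png");d=cv2.absdiff(im,i0).max(2);print(d[190:262,345:396].max());s=r.sense();print(s['wrist_force'],s['joint_velocities'].round(2),s['time_s'])
E
```

```text
time_s: 10.77
tcp_pos: [0.4534, 0.2237, 0.1958]
ee_rot: [[-0.938, 0.346, -0.001], [0.346, 0.938, -0.005], [-0.0, -0.005, -1.0]]
wrist_force: [1.7, 0.6, 0.3]
gripper_width: 0.005
time_s: 11.18
tcp_pos: [0.417, 0.1228, 0.2277]
ee_rot: [[-0.938, 0.347, 0.004], [0.347, 0.938, -0.001], [-0.004, 0.001, -1.0]]
wrist_force: [-0.3, 0.4, -0.6]
gripper_width: 0.005
15
[-0.23679469 -0.35045713  0.43296596] [ 0.84  1.84  0.83  0.1  -0.67  0.04] 11.2333
```

View pics/z2.png

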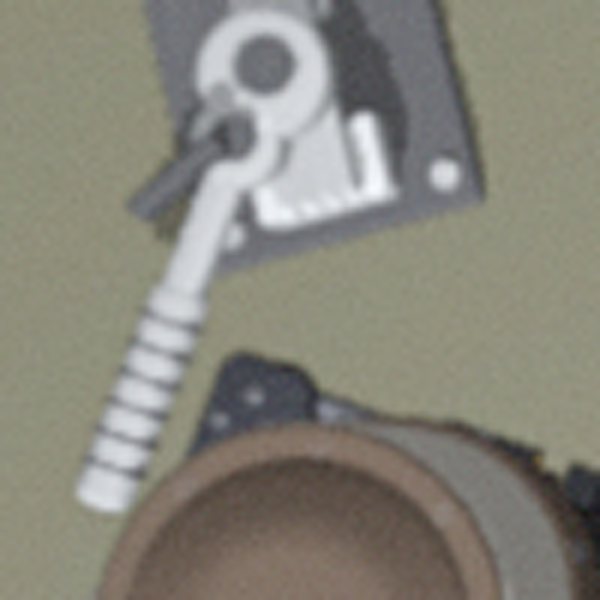

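The handle tip at about (103,500) in the crop means a swing of about 1.14 rad, with the lever still at its clockwise end. The gripper is well above and clear, so I'll hand in.

```bash
python3 -m creep '[[0,0,0,0,0,0,0],[0,0,0,0,0,0,0],[0,0,0,0,0,0,0]]'
python3 -c "
from station import r
print(r.finish_job())"
```

```text
time_s: 11.48
tcp_pos: [0.418, 0.1246, 0.2271]
ee_rot: [[-0.939, 0.345, 0.003], [0.345, 0.939, -0.001], [-0.003, -0.0, -1.0]]
wrist_force: [0.0, 0.1, -0.7]
gripper_width: 0.004
the job is handed in; nothing more can be done
None
```

The module is clamped: I pushed the reversing lever fully to its clockwise side, then swung the ratchet handle clockwise with the closed fingers until the clamp screw reached its stop. I handed the job in at about 11.5 s; no verdict was reported.

- **Screw:** my first swing stopped at about 1.06 rad by the camera, with no force rise, so I went back and pushed again. The wrist force then jumped to about 16 N and the tool stopped. The last picture shows about 1.14 rad of swing.
- **Lever:** it still lies at its clockwise end, about -0.5 rad by eye.
- **Empty fixture:** its ratchet looks the same as in the first picture.
- **Arm:** it ended well clear with essentially no wrist force.
- **Disagreement:** during the first swing, the angle worked out from the fingers was about 0.05 to 0.1 rad larger than the one in the picture. I relied on the picture and the felt stop.

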